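Lock the lathe spindle with its pin

ROBOT

A 6-joint arm with a two-finger parallel gripper is mounted at the origin on the work surface. World frame = base frame: x ahead of the robot, y to its left, z up, the work surface at z = 0. Lengths are in mm, angles in rad, forces in N, time in s.
With the tool pointing down it reaches from about 300 to 775 mm from the base axis. Payload 14.6 kg.
Tool frame: the origin (TCP) lies between the finger pads; the fingertips stand 19 mm ahead of it and the grasp point (between the pads) is the TCP; z points along the fingers, y is the line along which they close (so a half turn about z gives the same grasp; the last joint's range is limited). The gripper opens to 94 mm and grips with 3 to 60 N. Pads are 16 mm wide; open, the fingers measure 119 mm over their backs; the gripper's body (75 mm by 177 mm) begins 78 mm behind the grasp point.
Start: joints at [-0.067, 0.3, 1.521, -0, 1.321, -0.067], TCP at [549.99, -0.002, 224.446] pointing down, gripper open.
Joint ranges: [-3.03, 3.03], [-0.79, 2.21], [0.23, 2.52], [-1.04, 4.18], [0, 3.07], [-2.55, 2.55]. Speed limits (rad/s): [2.22, 2.22, 2.57, 3.14, 3.14, 3.14].

INTERFACE

Orientations are given as [roll, pitch, yaw] about the fixed x, y, z axes, in that order (R = Rz(yaw) Ry(pitch) Rx(roll)).
In Python, from cell import monitor, imaging, job, find_in, trace gives the robot as it stands. The module is installed in compiled form; this text tells all that it offers.
- The arm moves only by the tool arm_command, never from a script. Its argument "steps" is a list of rows, each a list of 5 numbers: the opening, from 0 (shut) to 1 (fully open), then the shift along the tool's x, y, z in mm, then the turn about the tool's z in degrees. In form: [[gripper, dx, dy, dz, turn], ...]. A call has 1 to 20 rows; each row is the pose to reach, as a shift and turn from the pose commanded when the call began, along the tool's axes at that moment; what a row does not reach only later rows make up. A row lasts 1/8 s, in which the tool goes at most 62.5 mm and 10.7 degrees, less where a joint would pass 70% of its speed; a pose out of reach is approached as far as the arm can. A call with a gripper value outside its range is refused whole. The fingers move at their own pace and stop on an object; "force" is the grip in N (left out, the last holds). Time passes only in rows, so rows that repeat a pose let the fingers close. It gives the time, the measured TCP pose, the force, the opening and the grip force at its end, in the units of the state.
- monitor.read_state(): the state, without advancing time (a new reading comes with each control period).
- imaging.camera(name): name is "scene" or "side" or "wrist"; returns a dict with "img" (400x640x3 uint8, red, green, blue), "mtx" (3x3 intrinsics, pixels), "view" (4x4, takes a point from world to camera coordinates). Camera axes: x right, y down, z forward; pixel columns grow to the right and rows downward; lengths in mm; the calibration is good to about 2 mm. A picture is of the moment at which its call begins. There is no depth.
- job.sign_off(): hands the job in; it is judged then, once.
Trained networks look in a picture, given as the dict that the camera call returned (one of the last four; its "shot" number tells which), for a name from the list of things; names that differ only in an ending like _2 or _b are one class to them, and where a whole thing is asked for, a point or a joint stands for the part that bears it (a point fixed in the world has none). Each returns a list of dicts, best first, with "p" (0 to 1); they miss things now and then, are a little off and sometimes report something else, mostly with a low value. They report only what shows in the picture. A call takes as long as a camera call. They do not tell look-alikes from the thing itself.
- find_in(picture, target): "rect" ([centre column, centre row, width, height] in pixels, round what is visible of it).
- trace(picture, target): "region" (400x640 bool, what is visible of it) and "rect" ([centre column, centre row, width, height] in pixels, round what is visible of it).
The state is a dict: "clock": time; "joints": joint angles; "qd": joint speeds; "effort": joint torques, N m; "eef_pos": TCP position; "eef_rot": TCP orientation; "wrist_force": force on the tool from outside, world axes, zero at the start; "moment": the same for the moment, N m; "finger_gap": finger opening in mm; "finger_force": force on a finger pad.
Only numpy, scipy, OpenCV 4.12 (cv2) and the standard library are available. Lean on these libraries where they do the work, as an engineer would, in place of code of your own. Each camera call takes 0.05 s, during which the arm holds its last target. There are 200 camera calls.

TASK

Get the small blue lathe ready for a chuck change: turn its spindle by the black-balled handle until the handle stands straight up, so that the hidden cross-hole lies under the brass bush on top of the headstock. Then take the lock pin with the red knob out of the wooden rack, push it down through the bush and spindle until it is fully home with its knob resting on the bush, and let go.

Things in the scene. Friction and masses are not known exactly. Their poses are not given: they have to be found in the camera images.
- spindle (a joint): angle of the lathe's level spindle (rad). 0: handle straight up, its 22 mm cross-hole (in line with the handle) upright under the bush; the pin passes freely within 0.17 of 0. Positive: handle leans to -x of bush_mouth (robot's side). Range -1.3 to 1.3, starts at 0.7 to 1.15. Turns smoothly with 1 to 2 N at the ball and stays where left.
- handle_ball (a point): centre of the black ball, 30 mm in diameter, on the spindle's handle (12 mm steel rod). It swings in an upright plane, 120 mm from the spindle axis; with the handle up it is 240 mm above the bench. y: along the spindle axis; z: outwards along the handle. At least 25 mm free beside the ball.
- bush_mouth (a point): centre of the mouth of the brass bush, 172 mm above the bench and 22 mm above the blue headstock's flat top (130 x 120 mm). Mouth 26 mm wide (33 outside), narrowing in 10 mm to an 18 mm bore. z up, y along the spindle axis, x away from the robot. The spindle axis is 52 mm straight below; the handle swings in the plane 120 mm away along +y, the chuck is on the -y side.
- lock_pin: red-knobbed steel pin, upright in a 100 mm high wooden rack beside pins with yellow and green knobs (wrong ones) 70 mm apart along its y axis; x is clear for the fingers. Origin: centre of the knob's underside, on the rack's top. Knob 32 mm in diameter, 36 tall; shank below 14 mm in diameter, 87 long, tapered tip; 0.1 to 0.2 kg. z up. When home the origin is at bush_mouth (3 mm play).
Things that resemble listed ones, but are neither listed nor needed, are in the scene too. There is more than one size of the lock_pin; the job needs the smallest.

How it is judged:
By the outcome, as a careful person would: the job done as asked, in the order asked, and still so for the second after the job is handed in, with the robot touching nothing.
It also fails if it takes over 51 s, if anything falls off the work surface, if the arm or the gripper's body presses on something with over 40 N, if the wrist force passes 120 N, or if a joint passes its speed limit or range.

## Working session

There is one attempt and no reset: what is moved stays moved. The work goes in short steps, Python scripts to look and compute and a tool call to move; the robot and the scene stay as the last step left them, time stands still between calls to the robot, and variables do not carry over. Pictures are saved under pics/ and viewed, at most 13 in all, crops included, and the job is handed in when it is done.

Besides the shell and the picture viewer there is one more tool, called as a command line: name --pt "numbers of a row" for each row, then --argument value for the rest. arm_command: Moves the arm, as the interface text tells. Its arguments: {"type":"object","properties":{"steps":{"type":"array","items":{"type":"array","items":{"type":"number"}}},"force":{"type":"number"}},"required":["steps"]}

```bash
mkdir -p pics; cat > h.py <<'E'
import numpy as np, cv2
from cell import monitor, imaging, job, find_in, trace
def save(p,f,crop=None,s=1):
    im=p["img"][...,::-1]
    if crop: im=im[crop[1]:crop[3],crop[0]:crop[2]]
    cv2.imwrite("pics/"+f,cv2.resize(im,None,fx=s,fy=s,interpolation=cv2.INTER_CUBIC))
def ray(p,uv):
    V=np.array(p["view"]);K=np.array(p["mtx"])
    d=V[:3,:3].T@np.linalg.solve(K,[uv[0],uv[1],1.]);o=-V[:3,:3].T@V[:3,3]
    return o,d/np.linalg.norm(d)
def atz(p,uv,z):
    o,d=ray(p,uv);return o+d*(z-o[2])/d[2]
def proj(p,X):
    c=np.array(p["view"])@np.append(X,1);q=np.array(p["mtx"])@c[:3];return q[:2]/q[2]
def tri(*pu):
    A=np.zeros((3,3));b=np.zeros(3);R=[ray(p,u) for p,u in pu]
    for o,d in R:
        M=np.eye(3)-np.outer(d,d);A+=M;b+=M@o
    X=np.linalg.solve(A,b)
    return X,[np.linalg.norm((np.eye(3)-np.outer(d,d))@(X-o)) for o,d in R]
E
python3 - <<'E'
from h import *
P={n:imaging.camera(n) for n in("scene","side","wrist")}
for n,p in P.items():
    for t in("lock_pin","handle_ball","bush_mouth","spindle"):
        try: print(n,t,[(np.round(r["rect"]).astype(int).tolist(),round(r["p"],2)) for r in find_in(p,t)][:7])
        except Exception as e: print(n,t,e)
    o=ray(p,(320,200)); print(n,np.round(o[0]),np.round(o[1],2))
save(P["scene"],"scene.png");save(P["side"],"side.png")
E
```

```text
scene lock_pin [([181, 319, 26, 51], 0.83), ([221, 230, 20, 40], 0.79), ([198, 267, 17, 23], 0.61)]
scene handle_ball [([375, 223, 120, 78], 0.79)]
scene bush_mouth [([367, 271, 141, 175], 0.58)]
scene spindle [([376, 224, 123, 78], 0.89)]
scene [1136. -204.  765.] [-0.75  0.25 -0.61]
side lock_pin [([367, 188, 14, 41], 0.88), ([293, 263, 61, 94], 0.51)]
side handle_ball [([292, 262, 64, 93], 0.6)]
side bush_mouth [([280, 267, 130, 98], 0.74)]
side spindle [([293, 261, 67, 94], 0.59)]
side [ 320.  879. 1176.] [ 0.12 -0.67 -0.73]
wrist lock_pin []
wrist handle_ball [([263, 108, 134, 215], 0.73)]
wrist bush_mouth [([358, 113, 407, 226], 0.82)]
wrist spindle [([260, 106, 129, 212], 0.74)]
wrist [549.  71. 385.] [-0.01 -0.26 -0.97]
```

View pics/scene.png

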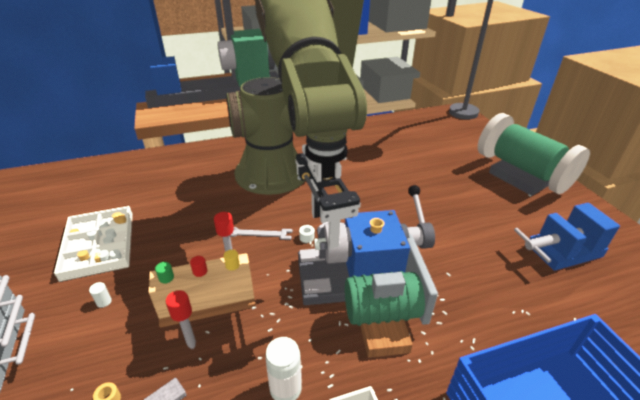

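View pics/side.png

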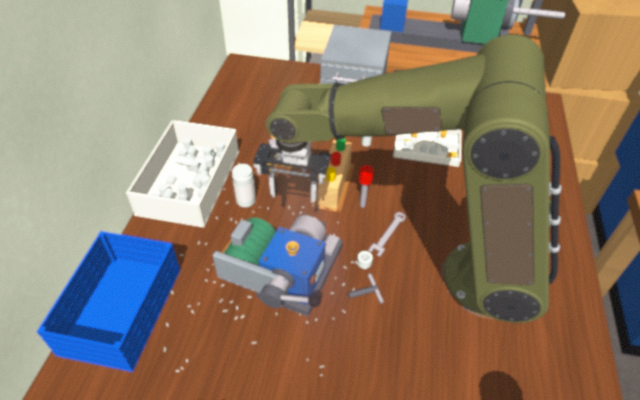

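The scene picture shows three red-knobbed pins: one in the rack at (199,267) between green (164,272) and yellow (231,260), and two standing loose at (181,305) and (223,224). The one in the rack fits, because it sits beside yellow and green and is the smallest. The bush is at (376,226) in scene and (292,247) in side, and the ball is at (414,190) in scene. I'll confirm with an enlarged crop.

```bash
python3 - <<'E'
from h import *
a=imaging.camera("scene");b=imaging.camera("side")
A=cv2.resize(a["img"][180:350,140:450],None,fx=2.5,fy=2.5,interpolation=cv2.INTER_CUBIC)[...,::-1]
cv2.imwrite("pics/c1.png",A)
save(b,"c2.png",(220,130,400,320),3)
for n,u,v in(("bush",(376,222),(292,245)),("knob",(198.5,266),(336,158)),("green",(164,272),(341,145)),("yellow",(231.5,260),(331,175))):
    X,e=tri((a,u),(b,v));print(n,X.round(),np.round(e,1), atz(a,u,172 if n=="bush" else 118).round(),atz(b,v,172 if n=="bush" else 118).round())
E
```

```text
bush [524. 131. 176.] [0.4 0.4] [520. 133. 172.] [524. 127. 172.]
knob [ 482. -261.  121.] [2. 2.] [ 481. -260.  118.] [ 481. -267.  118.]
green [ 476. -331.  117.] [0.5 0.5] [ 476. -331.  118.] [ 476. -329.  118.]
yellow [ 483. -190.  117.] [0.8 0.8] [ 485. -190.  118.] [ 483. -191.  118.]
```

View pics/c1.png

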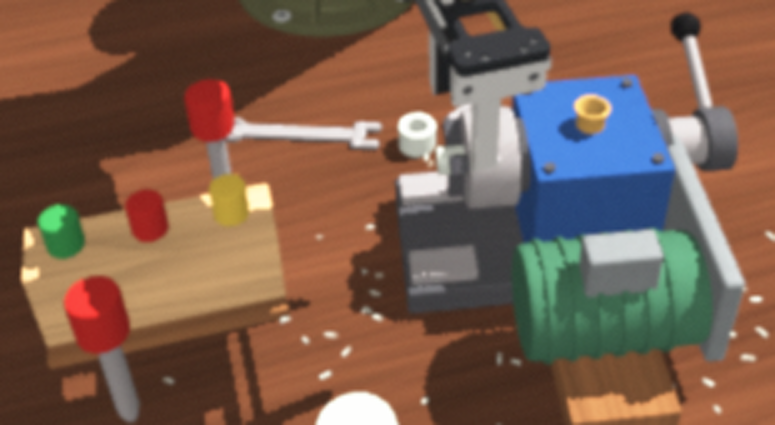

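View pics/c2.png

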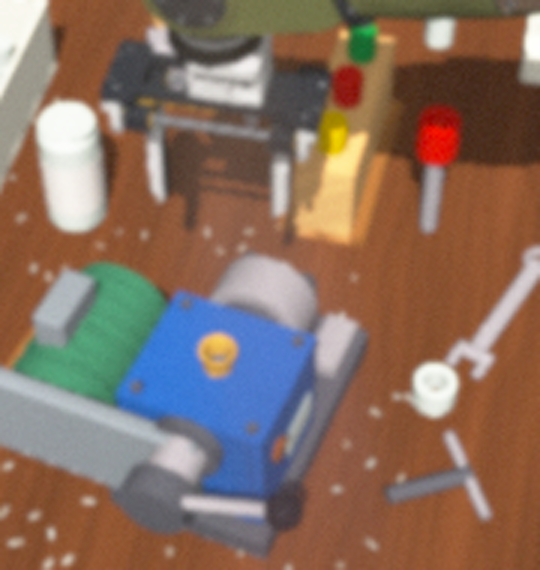

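```bash
python3 - <<'E'
from h import *
a=imaging.camera("scene");b=imaging.camera("side")
B=[atz(b,(220+u/3,130+v/3),151) for u,v in((187,300),(305,340),(252,427),(137,386))]
A=[atz(a,(140+u/2.5,180+v/2.5),151) for u,v in((549,168),(657,160),(627,85))]
print(np.round(B),np.round(A))
yaws=[np.degrees(np.arctan2(-(q-p)[0],(q-p)[1])).round(1) for p,q in((B[0],B[3]),(B[1],B[2]),(A[0],A[1]))];print("yaw",yaws, np.mean(B,0))
X,e=tri((a,(414,190)),(b,(315.7,298.3)));print("ball",X.round(),np.round(e,1))
for n,k,t in(("near",(180,305),(190,345)),("far",(223.5,222),(228,250))):
    F=atz(a,t,0);print(n,F.round(),[ (z,proj(a,[F[0],F[1],z]).round()) for z in(100,140,160)])
X,e=tri((a,(223.5,224)),(b,(365.5,175)));print("farknob",X.round(),np.round(e,1))
t,s=trace(a,"lock_pin"),trace(b,"lock_pin")
for r in t+s: print(np.round(r["rect"]),round(r["p"],2))
E
```

```text
[[564.  69. 151.]
 [456.  91. 151.]
 [481. 187. 151.]
 [582. 167. 151.]] [[564.  77. 151.]
 [583. 170. 151.]
 [482. 191. 151.]]
yaw [np.float64(-10.4), np.float64(-14.5), np.float64(-11.8)] [520.78689593 128.42585239 151.        ]
ball [438. 269. 175.] [3. 3.]
near [ 586. -307.    0.] [(100, array([180., 316.])), (140, array([176., 303.])), (160, array([174., 296.]))]
far [ 326. -191.    0.] [(100, array([223., 221.])), (140, array([220., 209.])), (160, array([219., 202.]))]
farknob [ 382. -191.  138.] [0.5 0.5]
[182. 319.  27.  53.] 0.96
[200. 269.  16.  22.] 0.77
[224. 232.  20.  38.] 0.75
[365. 186.  14.  41.] 0.72
[338. 159.  10.  15.] 0.51
[291. 261.  65.  95.] 0.4
```

The crop confirms it: in the rack, from left to right, are green (62,230), small red (147,215) and yellow (229,200). The two larger red pins stand outside the rack. Next I'll get the tool's axes and plan the ball approach.

```bash
cat >> h.py <<'E'
from scipy.spatial.transform import Rotation as Ro
def rel(target,closedir):
    """tool-axes shift and turn (deg) to world target with tool y along closedir (world yaw deg, mod 180)"""
    s=monitor.read_state();p=np.array(s["eef_pos"]);R=Ro.from_euler("xyz",s["eef_rot"]).as_matrix()
    d=R.T@(np.array(target)-p);c=np.array([np.cos(np.radians(closedir)),np.sin(np.radians(closedir)),0])
    l=R.T@c;t=np.degrees(np.arctan2(-l[0],l[1]));t=(t+90)%180-90
    return d.round(1),round(t,1)
E
python3 - <<'E'
from h import *
s=monitor.read_state();print({k:np.round(s[k],3).tolist() for k in("clock","eef_pos","eef_rot","joints","finger_gap")})
R=Ro.from_euler("xyz",s["eef_rot"]).as_matrix();print(R.round(2))
print(rel([438,270,260],78))
E
```

```text
{'clock': 1.05, 'eef_pos': [549.986, -0.003, 224.418], 'eef_rot': [-3.142, -0.0, 1.571], 'joints': [-0.067, 0.3, 1.521, 0.0, 1.321, -0.067], 'finger_gap': 94.139}
[[ 0.  1. -0.]
 [ 1. -0.  0.]
 [ 0. -0. -1.]]
(array([ 270. , -112. ,  -35.6]), np.float64(-78.0))
```

arm_command --pt "0.5 0 0 -50 0" --pt "0.5 45 -20 -66 -10" --pt "0.5 90 -40 -66 -20" --pt "0.5 135 -60 -66 -30" --pt "0.5 180 -80 -66 -40" --pt "0.5 225 -100 -66 -50" --pt "0.5 270 -112 -66 -60" --pt "0.5 270 -112 -66 -70" --pt "0.5 270 -112 -66 -78" --pt "0.5 270 -112 -66 -78" --pt "0.5 270 -112 -66 -78"

```text
clock: 2.42
eef_pos: [438.0, 269.9, 290.5]
eef_rot: [3.142, -0.0, 2.929]
wrist_force: [0.4, 0.3, -0.2]
finger_gap: 46.9
finger_force: 0.0
```

```bash
python3 - <<'E'
from h import *
w=imaging.camera("wrist");save(w,"w1.png")
print(w["shot"],proj(w,[438,270,175]).round(),proj(w,[521.5,130,172]).round(), proj(w,[546,247,120]).round())
for t in("handle_ball","bush_mouth"): print(t,[(np.round(r["rect"]),round(r["p"],2)) for r in find_in(w,t)])
s=monitor.read_state();print(np.round(s["eef_pos"],1),np.round(s["eef_rot"],3),s["finger_gap"])
E
```

```text
8 [324. 199.] [188. 321.] [324. 291.]
handle_ball [(array([204., 246., 284., 133.]), 0.86)]
bush_mouth [(array([204., 288., 288., 219.]), 0.58)]
[438.  269.9 290.5] [3.142 0.    2.93 ] 46.63342785376062
```

View pics/w1.png

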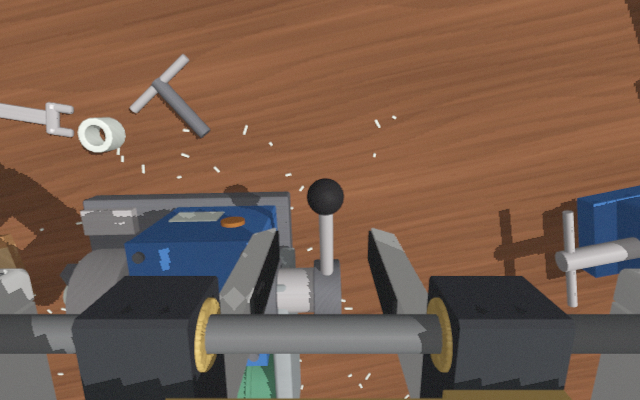

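The wrist view shows the ball at (325,197), where it was predicted at (324,199). The fingers straddle it along the spindle axis. I'll go down and grip it.

arm_command --pt "0.5 0 0 40 0" --pt "0.5 0 0 80 0" --pt "0.5 0 0 100 0" --pt "0.5 0 0 115 0" --pt "0.5 0 0 115 0" --pt "0.28 0 0 115 0" --pt "0.28 0 0 115 0" --pt "0.28 0 0 115 0" --pt "0.28 0 0 115 0" --force 10

```text
clock: 3.7
eef_pos: [438.6, 271.1, 176.5]
eef_rot: [3.138, 0.002, 2.932]
wrist_force: [2.5, 8.0, -0.5]
finger_gap: 29.5
finger_force: 10.0
```

arm_command --pt "0.28 0 1 0 0" --pt "0.28 -7.6 1 -13 0" --pt "0.28 -16.4 1 -24.5 0" --pt "0.28 -26.4 1 -34.8 0" --pt "0.28 -37.6 1 -43.9 0" --pt "0.28 -49.8 1 -51.5 0" --pt "0.28 -62.8 1 -57.6 0" --pt "0.28 -76.4 1 -62.2 0" --pt "0.28 -91.7 1 -65.2 0" --pt "0.28 -108 1 -66 0" --pt "0.28 -108 1 -66 0" --pt "0.28 -108 1 -66 0"

```text
clock: 5.2
eef_pos: [544.7, 250.2, 243.5]
eef_rot: [3.137, 0.003, 2.933]
wrist_force: [3.6, 11.7, 7.0]
finger_gap: 27.9
finger_force: 9.9
```

```bash
python3 - <<'E'
from h import *
a=imaging.camera("scene");save(a,"c3.png",(300,120,500,280),3)
print(proj(a,[546,247,240]).round(),proj(a,[521.5,130,172]).round())
E
```

```text
[432. 195.] [375. 223.]
```

View pics/c3.png

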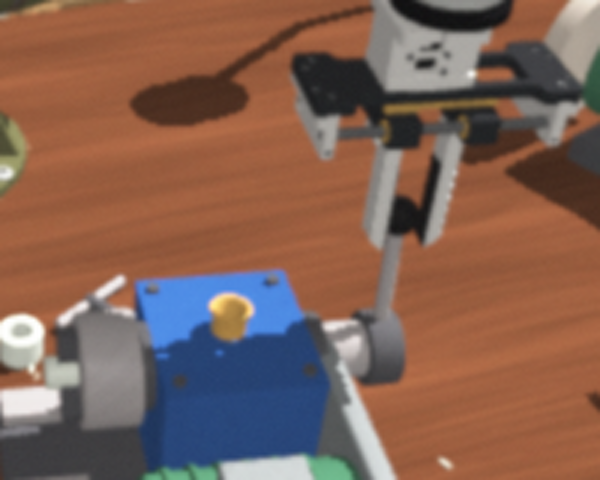

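The ball is up at (434,192) in scene, held between the fingers. I'll release it and lift clear.

arm_command --pt "0.5 0 0 0 0" --pt "0.5 0 0 0 0" --pt "0.5 0 0 0 0" --pt "0.5 0 0 -40 0" --pt "0.5 0 0 -80 0" --pt "0.5 0 0 -80 0"

```text
clock: 6.0
eef_pos: [544.4, 248.6, 324.5]
eef_rot: [3.139, 0.004, 2.932]
wrist_force: [0.7, 0.6, 0.1]
finger_gap: 47.2
finger_force: 0.0
```

```bash
python3 - <<'E'
from h import *
a=imaging.camera("scene");w=imaging.camera("wrist");b=imaging.camera("side")
im=np.hstack([cv2.resize(p["img"][y:y+110,x:x+130],None,fx=3,fy=3,interpolation=cv2.INTER_CUBIC) for p,x,y in((a,350,150),)]+[cv2.resize(w["img"],(528,330))])[...,::-1]
cv2.imwrite("pics/c4.png",im[:, :800] if im.shape[1]>800 else im)
cv2.imwrite("pics/c4.png",cv2.resize(im,None,fx=.86,fy=.86)); print(im.shape)
def blob(p,c,r):
    g=p["img"].max(2).astype(int);x,y=int(c[0])-r,int(c[1])-r
    m=(g[y:y+2*r,x:x+2*r]<45).astype(np.uint8)
    n,l,s,ce=cv2.connectedComponentsWithStats(m);i=1+np.argmax(s[1:,4]);return ce[i]+[x,y],s[i]
for n,p in(("a",a),("w",w),("b",b)):
    c=proj(p,[546,247,240]);print(n,c.round(),blob(p,c,25) if n!="w" else "")
print(rel([482,-260,300],-3))
E
```

```text
(330, 918, 3)
a [432. 195.] (array([431.76842105, 191.87368421]), array([20, 16, 11, 12, 95], dtype=int32))
w [323. 214.] Traceback (most recent call last):
  File "<stdin>", line 11, in <module>
  File "<stdin>", line 9, in blob
    return _wrapfunc(a, 'argmax', axis=axis, out=out, **kwds)
    return bound(*args, **kwds)
ValueError: attempt to get argmax of an empty sequence
```

View pics/c4.png

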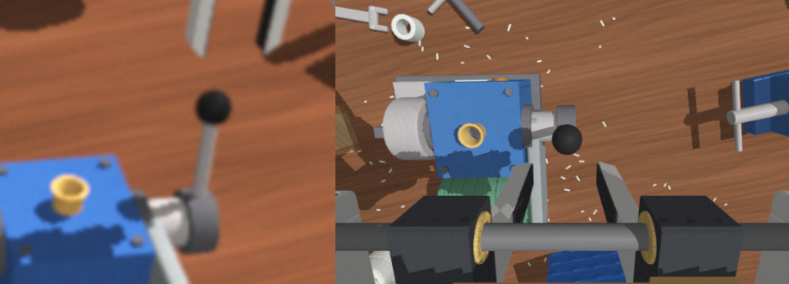

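```bash
python3 - <<'E'
from h import *
w=imaging.camera("wrist");a=imaging.camera("scene")
g=(w["img"].max(2)<45).astype(np.uint8)[150:240,290:370]
n,l,s,c=cv2.connectedComponentsWithStats(g);i=1+np.argmax(s[1:,4]);u=c[i]+[290,150];print(u,s[i])
B=atz(w,u,239);print("ball wrist",B.round(1),"tri",tri((w,u),(a,(432.5,191.5))))
hsv=cv2.cvtColor(w["img"],cv2.COLOR_RGB2HSV);m=cv2.inRange(hsv,(15,120,90),(32,255,255))[140:240,150:240]
ys,xs=np.nonzero(m);ub=(xs.min()+xs.max()+300)/2,(ys.min()+ys.max()+280)/2;print("bush px",ub,xs.min()+150,xs.max()+150,ys.min()+140,ys.max()+140,"exp",proj(w,[521.5,130,172]).round(1))
ex=np.array([.978,-.208,0]);
m2=atz(w,ub,172);print("bush",m2.round(1),atz(w,(191.7,185),172).round(1),"ball rel",[(B-q)@ex for q in(m2,np.array([521.5,130,172]))])
E
```

```text
[318.40031646 197.17088608] [ 16  27  34  42 632]
ball wrist [532.2 246.4 239. ] tri (array([533.96857099, 249.72941501, 240.8000843 ]), [np.float64(3.911095498736957), np.float64(3.9110954987368567)])
bush px (np.float64(191.5), np.float64(191.5)) 173 210 175 208 exp [188.1 193.6]
bush [520.3 133.5 172. ] [514.7 135.4 172. ] ball rel [np.float64(-11.908774011477025), np.float64(-13.795249877281767)]
```

The wrist view shows the ball at about (325,196), where upright would be row 214. It slipped in the pads and leans about 12 mm (0.1 rad) toward the robot, so I'll regrip it harder and finish the turn.

arm_command --pt "0.5 11.5 2 30 0" --pt "0.5 11.5 2 60 0" --pt "0.5 11.5 2 85 0" --pt "0.5 11.5 2 85 0" --pt "0.28 11.5 2 85 0" --pt "0.28 11.5 2 85 0" --pt "0.28 11.5 2 85 0" --pt "0.28 8 2 84.5 0" --pt "0.28 5 2 84.5 0" --pt "0.28 2 2 84.5 0" --pt "0.28 0 2 84.5 0" --pt "0.28 -2 2 84.5 0" --pt "0.28 -2 2 84.5 0" --pt "0.28 -2 2 84.5 0" --force 25

```text
clock: 8.0
eef_pos: [546.7, 250.3, 237.8]
eef_rot: [3.14, 0.001, 2.932]
wrist_force: [0.3, 1.3, 6.2]
finger_gap: 28.8
finger_force: 25.0
```

arm_command --pt "0.5 0 0 0 0" --pt "0.5 0 0 0 0" --pt "0.5 0 0 0 0" --pt "0.5 0 0 -40 0" --pt "0.5 0 0 -84 0" --pt "0.5 0 0 -84 0"

```text
clock: 8.75
eef_pos: [546.9, 250.3, 324.3]
eef_rot: [3.139, 0.005, 2.932]
wrist_force: [0.2, -0.2, -0.8]
finger_gap: 46.8
finger_force: 0.0
```

```bash
python3 - <<'E'
from h import *
w=imaging.camera("wrist");a=imaging.camera("scene")
save(w,"w5.png",(160,140,380,260),3.5)
print(proj(w,[546,248,240]).round(1),proj(w,[521,131,172]).round(1))
for v in(196,200,204,208,212,216):
    B=atz(w,(325,v),240);print(v,B.round(1),round((B[0]-521)*.978-(B[1]-131.5)*.208,1))
E
```

```text
[320.6 209.7] [186.5 187.8]
196 [536.8 253.1 240. ] -9.8
200 [539.7 252.5 240. ] -6.9
204 [542.6 251.9 240. ] -4.0
208 [545.4 251.3 240. ] -1.0
212 [548.3 250.7 240. ] 1.9
216 [551.2 250.1 240. ] 4.9
```

View pics/w5.png

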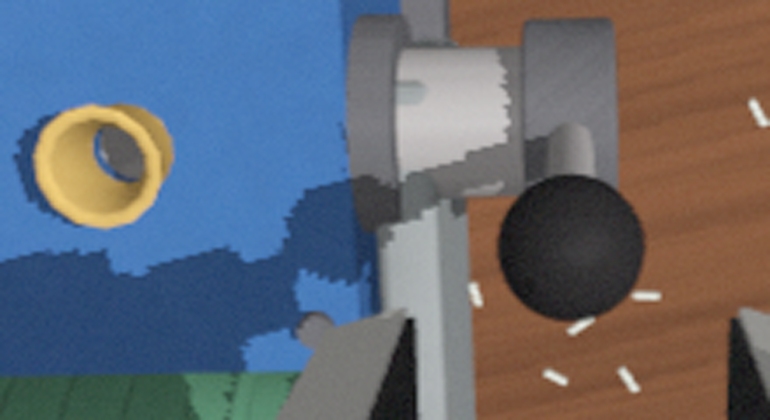

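The ball is now at wrist pixel (323,210), which puts it within about 1 mm of upright. The bush mouth is at (188,187), as predicted. Next I'll go above the red pin.

```bash
python3 - <<'E'
from h import *
w=imaging.camera("wrist");print("bush",atz(w,(188,187.4),172).round(1))
print(rel([480.5,-260.5,235],-3))
E
```

```text
bush [518.8 133.3 172. ]
(array([ -42.2, -512.8,   85.1]), np.float64(81.0))
```

arm_command --pt "0.7 0 -30 0 5" --pt "0.7 -5 -80 0 13" --pt "0.7 -10 -130 0 22" --pt "0.7 -15 -180 0 31" --pt "0.7 -20 -230 0 40" --pt "0.7 -25 -280 0 49" --pt "0.7 -30 -330 10 58" --pt "0.7 -35 -380 25 67" --pt "0.7 -40 -430 45 75" --pt "0.7 -42 -480 65 81" --pt "0.7 -42 -513 85 81" --pt "0.7 -42 -513 85 81" --pt "0.7 -42 -513 85 81"

```text
clock: 10.52
eef_pos: [480.7, -259.8, 235.8]
eef_rot: [-3.141, -0.0, 1.519]
wrist_force: [-0.2, -0.0, 1.0]
finger_gap: 65.9
finger_force: 0.0
```

```bash
python3 - <<'E'
from h import *
w=imaging.camera("wrist");save(w,"w6.png")
s=monitor.read_state();print(np.round(s["eef_pos"],1),np.round(s["eef_rot"],3))
print(proj(w,[480.5,-260.5,136]).round(1))
hsv=cv2.cvtColor(w["img"],cv2.COLOR_RGB2HSV)
m=cv2.inRange(hsv,(0,150,60),(8,255,255))|cv2.inRange(hsv,(172,150,60),(180,255,255))
n,l,st,c=cv2.connectedComponentsWithStats(m)
for i in range(1,n):
    if st[i,4]>150: print(st[i],c[i].round(1),atz(w,c[i],130).round(1))
print([(np.round(r["rect"]),round(r["p"],2)) for r in find_in(w,"lock_pin")])
E
```

```text
[ 480.9 -259.6  236.2] [ 3.141 -0.     1.519]
[324.3 203.7]
[ 132   87   82   65 4141] [172.2 118.1] [ 373.8 -192.3  130. ]
[ 304  177   41   48 1540] [324.3 200.9] [ 480.6 -259.9  130. ]
[ 434  219   74   68 3288] [469.8 250.7] [ 593.8 -306.8  130. ]
[(array([183., 120., 101.,  66.]), 0.93), (array([326., 202.,  39.,  46.]), 0.58), (array([463., 241.,  92.,  80.]), 0.56)]
```

View pics/w6.png

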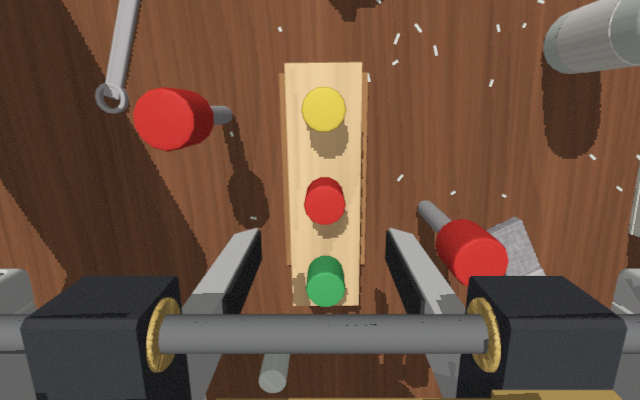

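The red rack knob is at (324,201), between yellow (324,109) and green (325,281) and straight under the tool. I'll go down and grip it.

arm_command --pt "0.7 0 0 40 0" --pt "0.7 0 0 80 0" --pt "0.7 0 0 100 0" --pt "0.7 0 0 111 0" --pt "0.7 0 0 111 0" --pt "0.25 0 0 111 0" --pt "0.25 0 0 111 0" --pt "0.25 0 0 111 0" --pt "0.25 0 0 111 0" --pt "0.25 0 0 111 0" --force 30

```text
clock: 11.88
eef_pos: [480.7, -260.5, 125.2]
eef_rot: [3.141, 0.0, 1.518]
wrist_force: [0.9, -0.2, 3.1]
finger_gap: 31.3
finger_force: 30.0
```

arm_command --pt "0.25 0 0 -15 0" --pt "0.25 0 0 -40 0" --pt "0.25 0 0 -80 0" --pt "0.25 0 0 -120 0" --pt "0.25 0 0 -160 0" --pt "0.25 0 0 -190 0" --pt "0.25 0 0 -190 0"

```text
clock: 12.75
eef_pos: [480.9, -260.6, 317.4]
eef_rot: [3.138, 0.002, 1.518]
wrist_force: [-0.8, -0.0, -0.8]
finger_gap: 31.6
finger_force: 30.0
```

```bash
python3 - <<'E'
from h import *
s=monitor.read_state();print(np.round(s["eef_pos"],1),np.round(s["wrist_force"],1),s["finger_gap"])
print(rel([520,132,315],-12))
E
```

```text
[ 480.9 -260.6  317.4] [-0.8 -0.  -0.8] 31.59426950432413
(array([394.1,  18.5,   1.7]), np.float64(9.0))
```

arm_command --pt "0.25 15 1 0 0" --pt "0.25 45 2 0 1" --pt "0.25 85 4 0 2" --pt "0.25 125 6 0 3" --pt "0.25 165 8 0 4" --pt "0.25 205 10 0 5" --pt "0.25 245 12 0 6" --pt "0.25 285 14 0 7" --pt "0.25 325 16 0 8" --pt "0.25 360 17 0 9" --pt "0.25 382 18 0 9" --pt "0.25 394 18.5 0 9" --pt "0.25 394 18.5 0 9" --pt "0.25 394 18.5 0 9"

```text
clock: 14.5
eef_pos: [519.6, 131.5, 314.7]
eef_rot: [-3.141, 0.0, 1.361]
wrist_force: [-0.3, -0.4, -0.8]
finger_gap: 31.4
finger_force: 30.0
```

```bash
python3 - <<'E'
from h import *
s=monitor.read_state();p=np.array(s["eef_pos"]);print(p.round(1),np.round(s["wrist_force"],1))
a=imaging.camera("scene");b=imaging.camera("side");w=imaging.camera("wrist")
tip=p-[0,0,112]
for q in(a,b,w): print(proj(q,tip).round(),proj(q,[520,132,172]).round(),proj(q,p).round())
ims=[cv2.resize(q["img"][y:y+h,x:x+ww],None,fx=f,fy=f,interpolation=cv2.INTER_CUBIC) for q,x,y,ww,h,f in((a,320,120,110,130,3.6),(b,240,160,110,130,3.6))]
cv2.imwrite("pics/c7.png",np.hstack(ims)[...,::-1])
E
```

```text
[519.6 131.5 314.7] [-0.3 -0.4 -0.8]
[376. 211.] [376. 222.] [382. 168.]
[293. 239.] [293. 247.] [292. 208.]
[324. 198.] [324. 189.] [325. 257.]
```

View pics/c7.png

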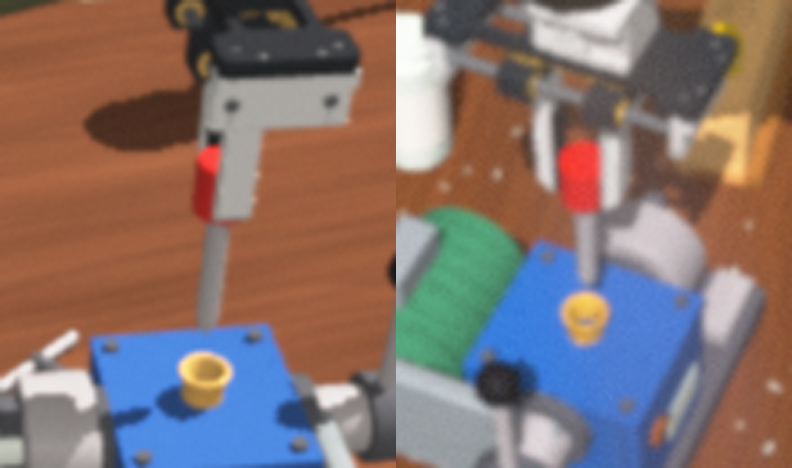

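The pin tip is at (377,210) in scene and (293,239) in side, right above the mouth at (377,222) and (292.5,244). I'll descend gently with a small correction.

arm_command --pt "0.25 0 1.5 10 0" --pt "0.25 0 1.5 20 0" --pt "0.25 0 1.5 28 0" --pt "0.25 0 1.5 34 0" --pt "0.25 0 1.5 40 0" --pt "0.25 0 1.5 46 0" --pt "0.25 0 1.5 46 0" --force 20

```text
clock: 15.52
eef_pos: [521.1, 131.7, 268.5]
eef_rot: [-3.141, 0.0, 1.361]
wrist_force: [0.2, -0.0, -2.2]
finger_gap: 31.5
finger_force: 20.0
```

arm_command --pt "0.25 0 0 8 0" --pt "0.25 0 0 16 0" --pt "0.25 0 0 24 0" --pt "0.25 0 0 32 0" --pt "0.25 0 0 38 0" --pt "0.25 0 0 38 0"

```text
clock: 16.27
eef_pos: [521.1, 131.7, 230.5]
eef_rot: [-3.141, 0.0, 1.361]
wrist_force: [-0.3, 0.1, -1.8]
finger_gap: 31.9
finger_force: 20.0
```

arm_command --pt "0.25 0 0 7 0" --pt "0.25 0 0 14 0" --pt "0.25 0 0 21 0" --pt "0.25 0 0 27 0" --pt "0.25 0 0 31 0" --pt "0.25 0 0 33 0" --pt "0.25 0 0 34 0" --pt "0.25 0 0 34 0"

```text
clock: 17.27
eef_pos: [521.3, 131.7, 197.2]
eef_rot: [3.141, -0.0, 1.361]
wrist_force: [-1.0, -0.5, 0.1]
finger_gap: 31.8
finger_force: 20.0
```

arm_command --pt "0.25 0 0 1 0" --pt "0.25 0 0 2 0" --pt "0.25 0 0 2 0"

```text
clock: 17.65
eef_pos: [521.3, 131.8, 197.1]
eef_rot: [3.14, -0.001, 1.361]
wrist_force: [-10.2, -1.9, 19.2]
finger_gap: 31.8
finger_force: 20.0
```

The knob is firmly seated on the bush: 19 N at TCP z 197, the expected home height. I'll relieve the push, let go and lift straight up.

arm_command --pt "0.25 0 0 -2 0" --pt "0.25 0 0 -2 0" --pt "0.45 0 0 -2 0" --pt "0.55 0 0 -2 0" --pt "0.55 0 0 -2 0" --pt "0.55 0 0 -2 0" --pt "0.55 0 0 -20 0" --pt "0.55 0 0 -50 0" --pt "0.55 0 0 -90 0" --pt "0.55 0 0 -130 0" --pt "0.55 0 0 -130 0"

```text
clock: 19.02
eef_pos: [521.8, 131.8, 327.7]
eef_rot: [3.137, -0.002, 1.361]
wrist_force: [-0.1, 0.0, -0.7]
finger_gap: 51.7
finger_force: 0.0
```

```bash
python3 - <<'E'
from h import *
a=imaging.camera("scene");b=imaging.camera("side")
ims=[cv2.resize(q["img"][y:y+130,x:x+130],None,fx=3,fy=3,interpolation=cv2.INTER_CUBIC) for q,x,y in((a,320,150),(b,240,180))]
cv2.imwrite("pics/c8.png",np.hstack(ims)[...,::-1])
for q in (a,b): print(proj(q,[521,131,172]).round(),proj(q,[521,131,208]).round())
E
```

```text
[375. 222.] [377. 210.]
[293. 246.] [293. 237.]
```

View pics/c8.png

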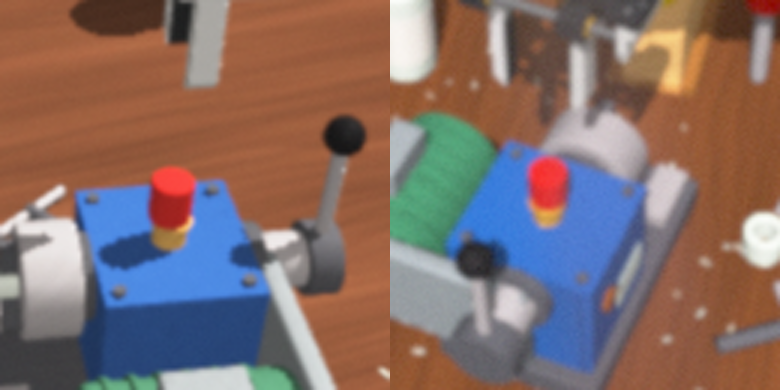

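The knob rests on the bush: its top is at scene (377,209), where (377,210) was expected. The handle stands up and the gripper is clear, so I'm handing in.

```bash
python3 -c "
from cell import job
print(job.sign_off())"
```

```text
the job is handed in; nothing more can be done
None
```

The job is handed in: the spindle handle stands upright, and the small red-knobbed pin from the rack is fully home in the bush and released, with the robot clear at about 19 s of the 51 s allowed.

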